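# Take the end cover off the dust collector

## Task

Open the small dust collector for cleaning: turn the round end cover of its leaning filter housing anticlockwise by its bar grip until the hidden lugs let go (how far must be felt: go on turning a little and trying a gentle pull), lift it off, and set it down gently in the empty shallow tray, lying flat with the grip upward. Let go of it and leave everything else on the bench where it is.

Things in the scene. Friction and masses are not known exactly. Their poses are not given: they have to be found in the camera images.
- housing: Bench dust collector, fixed to the bench: a grey base 180 x 180 x 60 mm with an aluminium filter canister (120 mm diameter) that leans 35 degrees from vertical towards the housing's own -x side (roughly towards the robot). Origin: centre of the base's underside, z up. It cannot move.
- housing_seat (a point): Point on the canister's axis at the top of its neck, where the cover's disc rests; 70 mm to -x of the housing's origin and 175 mm above the bench.
- cover: Round black loose end cover closing the leaning canister, 0.2 to 0.33 kg, 112 mm diameter, 65 mm high: skirt 22 mm deep, wall 5 mm, a disc 8 mm thick on it, and on the disc a straight bar grip. Origin: centre of the skirt's lower rim; z is its axis, out through disc and grip (35 degrees from vertical when closed, along the canister); the bar runs along its y, crosswise to the lean when closed.
- cover_grip (a point): Middle of the bar grip, 48 mm from the cover's origin along its z. The bar is 80 mm long, 14 mm wide (along the cover's x) and 35 mm high; its top is 17 mm further out, the disc 18 mm further in.
- cover_lugs (a point): Centre between two lugs hidden in the skirt, 8 mm from the cover's origin along its z. They hold under a collar on the canister's neck, with 2 mm of play along the axis and sideways; the cover turns freely. Turned anticlockwise, seen looking down onto the grip (positive about the cover's z), 34 to 80 degrees from the start, they meet two notches. There is no stop: turned past, it is held again.
- cover_mouth (a point): Middle of the cover's disc, 22 mm from its origin along its z. The notch angle differs from run to run and cannot be seen; the lugs pass over about 7 degrees to either side of it. A pull of 5 to 10 N outward along the axis tells held (stops after 2 mm) from free; 30 mm straight along the axis clears the neck.
- tray: Empty shallow square plywood tray, fixed, 190 x 190 mm outside, 20 mm high, walls and floor 5 mm thick. It stands to the left or to the right, in front of the housing. Origin: centre of its underside.
- caddy: Plywood parts box 150 x 190 x 60 mm filled with wood blocks, fixed, on the other side than the tray; not to be used. Origin: centre of its underside.
- sanding_block: Cork sanding block 60 x 120 x 46 mm, loose, bystander. Origin: centre of its underside.
- glue_bottle: White bottle 60 mm diameter, 150 mm high, loose, bystander. Origin: centre of its underside.
- jar: Glass jar 72 mm diameter, 85 mm high, loose, bystander. Origin: centre of its underside.
- cam_clamp: Wooden cam clamp about 200 x 125 x 40 mm lying on the bench, loose, bystander. Origin: on its underside, at the middle of its bar.
- brush: Brush 200 mm long lying on the bench, loose, bystander.
Not all that is in view belongs to the job. There is more than one size of the cover; the one meant has the size given above.

How it is judged:
On the way:
1. The cover is off the housing and held in the gripper (distance between cover and housing_seat above 0.06 m and contact force between the fingers and cover above 0.5 N), for 0.1 s.
At the end, for the whole second after the job is handed in: The cover lies at rest flat on the tray's floor, grip upward (tilted less than 6 degrees), wholly inside the tray's walls (its centre within 36 mm of the tray's centre along both of the tray's sides), and is released (x of cover in the frame of tray between -0.036 and 0.036 m and y of cover in the frame of tray between -0.036 and 0.036 m and z of cover in the frame of tray between 0 and 0.01 m and angle between cover's own z axis and vertical below 0.1 rad and linear speed of cover below 0.03 m/s); the robot touches nothing.
It fails at once if The cover is dropped or thrown (moves faster than 0.6 m/s while not held, a fall of about 20 mm) (linear speed of cover above 0.6 m/s and contact force between the fingers and cover below 0.1 N).
It fails at once if A bystander is disturbed (any loose thing but the cover moved more than 30 mm) (distance of any of sanding_block, glue_bottle, jar, cam_clamp, brush from where it was at the start of the episode above 0.03 m).
It also fails if it takes over 64 s, if anything falls off the work surface, if the arm or the gripper's body presses on something with over 40 N, if the wrist force passes 120 N, or if a joint passes its speed limit or range.

## Robot

A 6-joint arm with a two-finger parallel gripper is mounted at the origin on the work surface. World frame = base frame: x ahead of the robot, y to its left, z up, the work surface at z = 0. Lengths are in m, angles in rad, forces in N, time in s.
With the tool pointing down it reaches from about 0.425 to 0.95 m from the base axis. Payload 3.5 kg.
Tool frame: the origin (TCP) lies at the very end of the fingers, on their centre line; the grasp point (between the pads) lies 19 mm behind it; z points along the fingers, y is the direction in which the jaws open and shut (so a half turn about z gives the same grasp; the last joint's range is limited). The gripper opens to 85 mm and grips with 20 to 120 N. Pads are 22 mm wide; open, the fingers measure 114 mm over their backs; the gripper's body (76 mm by 85 mm) begins 54 mm behind the grasp point. The pads swing forward as they close: fully open they stand 13 mm farther back than shut.
Start: joints at [-1.348, 0.286, 1.577, -0, 1.279, -0.15], TCP at [0.246, -0.629, 0.231] pointing down, gripper open.
Joint ranges: [-2.77, 2.77], [-0.9, 2.22], [0.21, 2.48], [-1.53, 4.67], [0.24, 2.81], [-2.84, 2.84]. Speed limits (rad/s): [2.79, 2.79, 3.14, 3.14, 3.14, 3.14].

## Interface

Orientations are given as a unit quaternion [x, y, z, w].
In Python, from plant import ctrl, imaging gives the robot as it stands.
- The arm moves only by the shell command python3 -m creep 'ROWS' [OPENING] [FORCE]. ROWS is JSON, one flat list of numbers, 4 for each row, row after row: the shift along the tool's x, y, z in units of 25 mm (1.0 is 25 mm), then the turn about the tool's z in units of 5 degrees (1.0 is 5 degrees). A call has 1 to 20 rows; each row is the pose to reach, as a shift and turn from the pose commanded when the call began, along the tool's axes at that moment; what a row does not reach only later rows make up. A row lasts 1/12 s, in which the tool goes at most 41.7 mm and 7.16 degrees, less where a joint would pass 70% of its speed; a pose out of reach is approached as far as the arm can. A call with a gripper value outside its range is refused whole. OPENING is the closure in counts, from 0 (fully open) to 255 (shut), set as the call begins (- or left out, the last holds). The fingers move at their own pace and stop on an object; FORCE is the grip in N (left out, the last holds). Time passes only in rows, so rows that repeat a pose let the fingers close. It gives the time, the measured TCP pose, the force and the opening at its end, in the units of the state.
- ctrl.get_state(): the state, without advancing time (a new reading comes with each control period).
- imaging.read_camera(name): name is "scene" or "top" or "wrist"; returns the picture (480x640x3 uint8, red, green, blue); there is no depth.
- imaging.camera_info(name): a dict with "intrinsics" (3x3 intrinsics, pixels), "origin" and "attitude" of the camera in the world. Camera axes: x right, y down, z forward; pixel columns grow to the right and rows downward; lengths in m; the calibration is good to about 2 mm. A picture is of the moment at which its call begins: read the wrist's pose just before it. camera_info takes no time and is no camera call; for the wrist camera it gives the pose at the moment of the call.
- ctrl.sign_off(): hands the job in, once; it reports no verdict.
Trained networks look in the newest picture that a camera, given by its name, has taken for a name from the list of things; names that differ only in an ending like _2 or _b are one class to them, and where a whole thing is asked for, a point or a joint stands for the part that bears it (a point fixed in the world has none). Each returns a list of dicts, best first, with "p" (0 to 1); they miss things now and then, are a little off and sometimes report something else, mostly with a low value. They report only what shows in the picture. A call takes as long as a camera call. They do not tell look-alikes from the thing itself.
- imaging.silhouettes(camera, name): "mask" (480x640 bool, what is visible of it) and "uv" ([column, row] in pixels, amid what is visible of it).
The state is a dict: "time": time; "qpos": joint angles; "dq": joint speeds; "joint_efforts": joint torques, N m; "eef_pos": TCP position; "tcp_rot": TCP orientation; "contact_force": force on the tool from outside, world axes, zero at the start; "wrist_torque": the same for the moment, N m; "opening": opening from 0.0 (shut) to 1.0 (fully open).
Only numpy, scipy, OpenCV 4.12 (cv2) and the standard library are available. Lean on these libraries where they do the work, as an engineer would, in place of code of your own. Each camera call takes 0.05 s, during which the arm holds its last target.

## Working session

There is one attempt and no reset: what is moved stays moved. The work goes in short steps, Python scripts to look and compute and a shell command to move; the robot and the scene stay as the last step left them, time stands still between calls to the robot, and variables do not carry over. Pictures are saved under pics/ and viewed, and the job is handed in when it is done.

```bash
ls; mkdir -p pics
python3 - <<'E'
from plant import ctrl, imaging
import cv2, numpy as np
s=ctrl.get_state(); print({k:np.round(v,3).tolist() for k,v in s.items()})
for n in ("scene","top","wrist"):
    i=imaging.read_camera(n); cv2.imwrite(f"pics/{n}0.png",i[...,::-1])
    c=imaging.camera_info(n); print(n,{k:np.round(v,4).tolist() for k,v in c.items()})
E
```

```text
pics
{'time': 0.0, 'qpos': [-1.348, 0.287, 1.578, -0.0, 1.279, -0.15], 'dq': [-0.001, 0.0, -0.0, 0.0, 0.001, 0.001], 'joint_efforts': [0.0, -40.598, -29.263, -0.0, 0.006, 0.0], 'eef_pos': [0.246, -0.628, 0.23], 'tcp_rot': [0.983, 0.185, -0.0, -0.001], 'contact_force': [-0.209, 0.495, 0.342], 'wrist_torque': [0.009, -0.042, 0.002], 'opening': 0.999}
scene {'intrinsics': [[436.9054, 0.0, 320.5055], [0.0, 436.9054, 241.8191], [0.0, 0.0, 1.0]], 'origin': [0.9427, -0.4388, 0.8137], 'attitude': [0.8537, 0.3575, -0.1514, -0.3471]}
top {'intrinsics': [[474.2981, 0.0, 323.3105], [0.0, 474.2981, 231.6017], [0.0, 0.0, 1.0]], 'origin': [0.3462, 0.0189, 1.3845], 'attitude': [-0.6987, 0.7137, -0.034, 0.0362]}
wrist {'intrinsics': [[348.9322, 0.0, 319.7258], [0.0, 348.9322, 239.9265], [0.0, 0.0, 1.0]], 'origin': [0.3111, -0.6031, 0.373], 'attitude': [0.8179, -0.5586, -0.0779, 0.1137]}
```

View pics/scene0.png

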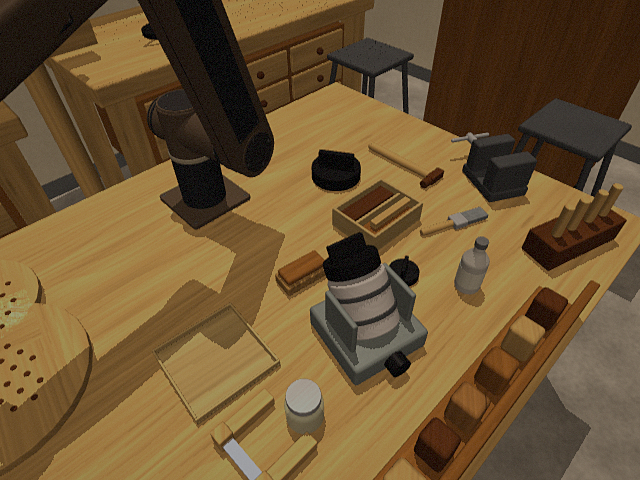

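View pics/top0.png

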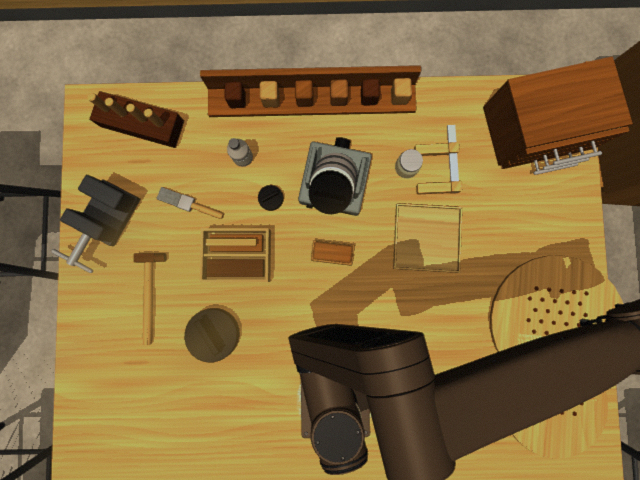

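The top view shows the housing at (336,180), with the canister cover at (331,190). The tray is at (428,237) on the robot's right, the caddy at (236,254), and the sanding block at (333,250) in front of the housing. There are three possible covers: the one on the canister (331,190), a large one on the bench (212,334) and a small one (270,197). The one on the canister fits the description; I'll check its size below.

```bash
cat > h.py <<'E'
import numpy as np, cv2
from scipy.spatial.transform import Rotation as R
from plant import ctrl, imaging
def cam(n):
    c=imaging.camera_info(n); return np.array(c['intrinsics']),np.array(c['origin']),R.from_quat(c['attitude']).as_matrix()
def ray(c,uv):
    K,o,A=c; d=A@np.linalg.solve(K,[uv[0],uv[1],1]); return o,d/np.linalg.norm(d)
def onz(c,uv,z):
    o,d=ray(c,uv); return o+d*(z-o[2])/d[2]
def proj(c,p):
    K,o,A=c; q=(np.atleast_2d(p)-o)@A; u=q@K.T; return u[:,:2]/u[:,2:]
def tri(rays):
    M=np.zeros((3,3));b=np.zeros(3)
    for o,d in rays:
        P=np.eye(3)-np.outer(d,d);M+=P;b+=P@o
    return np.linalg.solve(M,b)
E
python3 - <<'E'
from h import *
out={}
for n in("top","scene"):
    imaging.read_camera(n); c=cam(n)
    for t in("housing","cover","cover_grip","tray","caddy","sanding_block","jar","glue_bottle","cam_clamp","brush"):
        for d in imaging.silhouettes(n,t)[:3]:
            m=d['mask']; ys,xs=np.nonzero(m)
            print(n,t,round(d['p'],2),np.round(d['uv']),m.sum(),xs.min(),xs.max(),ys.min(),ys.max(),np.round(onz(c,d['uv'],0.0),3))
            out.setdefault(n+"_"+t,m)
np.savez('m.npz',**out)
E
```

```text
top housing 0.76 [339. 166.] 2719 298 371 137 215 [ 0.68  -0.029  0.   ]
top cover 0.94 [212. 334.] 2311 186 239 308 361 [0.196 0.347 0.   ]
top cover 0.66 [327. 195.] 1499 309 352 170 213 [0.593 0.007 0.   ]
top cover 0.62 [238. 151.] 514 227 252 138 165 [0.732 0.27  0.   ]
top cover_grip 0.95 [331. 193.] 1526 309 352 170 213 [ 0.599 -0.004  0.   ]
top cover_grip 0.68 [269. 199.] 529 258 283 184 210 [0.584 0.181 0.   ]
top cover_grip 0.66 [213. 335.] 2428 185 239 308 362 [0.193 0.345 0.   ]
top tray 0.82 [428. 238.] 4395 393 461 203 272 [ 0.46  -0.283  0.   ]
top caddy 0.89 [234. 251.] 3752 200 270 227 281 [0.433 0.283 0.   ]
top sanding_block 0.87 [330. 253.] 867 311 353 240 264 [0.422 0.003 0.   ]
top jar 0.78 [409. 164.] 666 394 422 149 178 [ 0.682 -0.237  0.   ]
top glue_bottle 0.72 [239. 148.] 530 227 252 139 165 [0.739 0.268 0.   ]
top glue_bottle 0.59 [182. 202.] 753 157 222 187 217 [0.582 0.438 0.   ]
top cam_clamp 0.89 [447. 161.] 1280 415 461 125 193 [ 0.689 -0.35   0.   ]
top cam_clamp 0.68 [329. 189.] 1502 309 352 171 213 [ 0.611  0.002 -0.   ]
top brush 0.89 [182. 201.]
[... 588 characters left out ...]
 303 424 [ 0.446 -0.271  0.   ]
scene caddy 0.97 [379. 214.] 3896 332 422 178 248 [0.402 0.304 0.   ]
scene sanding_block 0.92 [299. 272.] 1377 275 324 250 294 [0.401 0.006 0.   ]
scene sanding_block 0.47 [379. 214.] 3943 332 422 178 249 [0.403 0.303 0.   ]
scene jar 0.97 [307. 406.] 1790 283 323 379 433 [ 0.661 -0.212 -0.   ]
scene jar 0.52 [473. 265.] 1376 454 490 236 293 [0.688 0.323 0.   ]
scene glue_bottle 0.71 [475. 268.] 1308 455 489 237 292 [ 0.697  0.318 -0.   ]
scene glue_bottle 0.49 [305. 406.] 1808 284 323 379 433 [ 0.658 -0.214  0.   ]
scene cam_clamp 0.84 [246. 449.] 3328 210 316 389 479 [ 0.641 -0.343  0.   ]
scene brush 0.88 [460. 221.] 860 419 488 206 236 [0.577 0.44  0.   ]
```

Run:
```python
import cv2
a=cv2.imread('pics/top0.png')[120:290,270:480]; cv2.imwrite('pics/topc.png',cv2.resize(a,None,fx=3.6,fy=3.5,interpolation=cv2.INTER_CUBIC))
a=cv2.imread('pics/scene0.png')[220:400,290:450]; cv2.imwrite('pics/scenec.png',cv2.resize(a,None,fx=3.3,fy=3.3,interpolation=cv2.INTER_CUBIC))
```

```text
(no output)
```

View pics/topc.png

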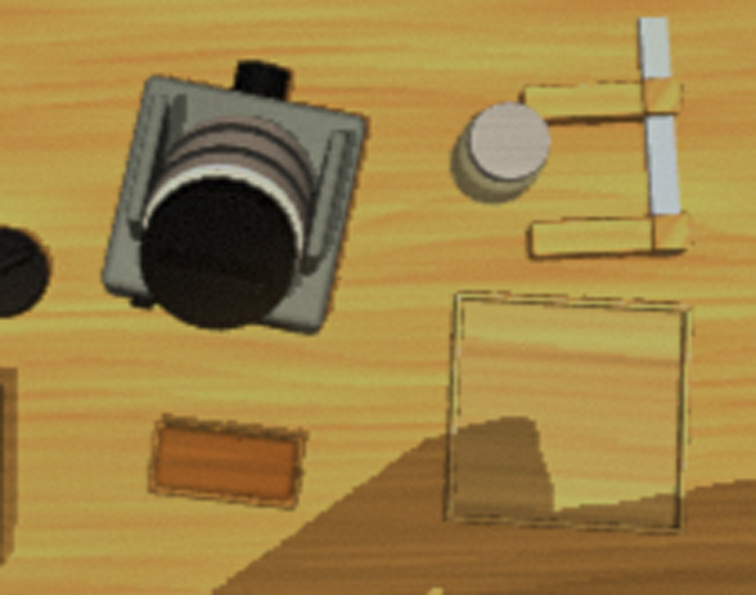

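View pics/scenec.png

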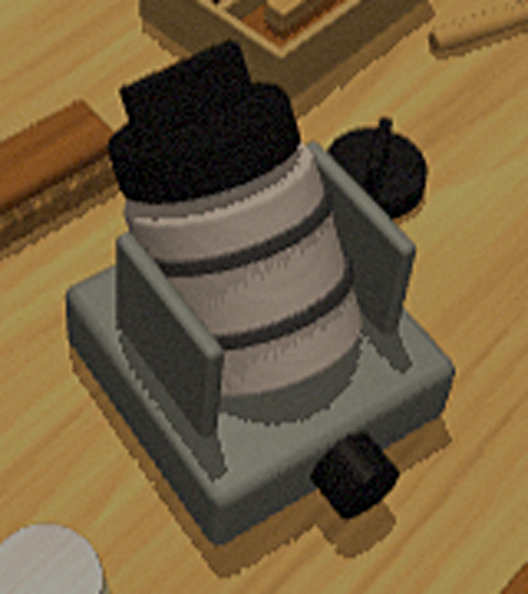

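```bash
cat >> h.py <<'E'
def Rz(a): return R.from_euler('z',a).as_matrix()
# closed cover frame: z tilts 35deg to housing -x
Rc0=R.from_euler('y',-35,degrees=True).as_matrix()
def cover_pose(x,y,yaw):
    RW=Rz(yaw)@Rc0; seat=np.array([x,y,0])+Rz(yaw)@np.array([-.07,0,.175])
    return RW,seat
def cover_pts():
    t=np.linspace(0,2*np.pi,48,endpoint=False); P=[]
    for z in(-.022,.008): P.append(np.c_[.056*np.cos(t),.056*np.sin(t),0*t+z])
    bar=np.array([[sx*.007,sy*.04,z] for sx in(-1,1) for sy in(-1,1) for z in(.008,.043)])
    return np.vstack(P),bar   # relative to disc underside (seat = cover_mouth)
def cover_mask(c,RW,seat):
    m=np.zeros((480,640),np.uint8)
    for P in cover_pts():
        h=cv2.convexHull(proj(c,P@RW.T+seat).astype(np.float32)); cv2.fillPoly(m,[np.round(h*16).astype(np.int32)],1,shift=4)
    return m>0
E
python3 - <<'E'
from h import *
from scipy.optimize import minimize
c=cam('top'); s=cam('scene')
uv=[(311.7,142.3),(372.2,153.7),(358.3,214.9),(298.6,202.9)]
p=np.array([onz(c,u,.06) for u in uv]); print(p.round(3)); ctr=p.mean(0)
print([np.linalg.norm(p[i]-p[(i+1)%4]).round(3) for i in range(4)],ctr)
for i in range(4):
    d=p[(i+1)%4]-p[i]; print(np.degrees(np.arctan2(d[1],d[0])).round(1))
M=np.load('m.npz'); mt=M['top_cover_grip']; ms=M['scene_cover']
def iou(v,full=False):
    RW,seat=cover_pose(*v)
    r=[]
    for cc,m in((c,mt),(s,ms)):
        q=cover_mask(cc,RW,seat); r.append((q&m).sum()/(q|m).sum())
    return r if full else -sum(r)
d=(p[0]-p[3])+(p[1]-p[2]); yaw=np.arctan2(d[1],d[0])
v0=np.array([ctr[0],ctr[1],yaw]); print(v0,iou(v0,1))
b=minimize(iou,v0,method='Nelder-Mead',options=dict(initial_simplex=v0+np.array([[0,0,0],[.01,0,0],[0,.01,0],[0,0,.08]])))
print(b.x,iou(b.x,1)); 
for v in(v0,b.x):
    RW,seat=cover_pose(*v); print('seat',seat,'axis',RW[:,2],'grip',seat+RW[:,2]*.026)
# tray corners: outer top z=.02
u=[(270+a/3.6,120+b/3.5) for a,b in((455,292),(690,308),(680,532),(446,520))]
q=np.array([onz(c,k,.02) for k in u]);print(q.round(3),q.mean(0),[np.linalg.norm(q[i]-q[(i+1)%4]).round(3) for i in range(4)])
d=(q[0]-q[3])+(q[1]-q[2]); print(np.degrees(np.arctan2(d[1],d[0])))
E
```

```text
[[ 0.736  0.049  0.06 ]
 [ 0.698 -0.122  0.06 ]
 [ 0.523 -0.078  0.06 ]
 [ 0.561  0.09   0.06 ]]
[np.float64(0.176), np.float64(0.181), np.float64(0.172), np.float64(0.179)] [ 0.62960958 -0.01526127  0.06      ]
-102.2
165.7
77.3
-13.0
[ 0.62960958 -0.01526127 -0.23813143] [np.float64(0.8924471299093656), np.float64(0.923572744014733)]
[ 0.63294128 -0.01364674 -0.22939809] [np.float64(0.951875), np.float64(0.9576271186440678)]
seat [0.56158495 0.00125083 0.175     ] axis [-0.55739036  0.13529934  0.81915204] grip [0.5470928  0.00476861 0.19629795]
seat [0.56477504 0.00227066 0.175     ] axis [-0.55855071  0.13042636  0.81915204] grip [0.55025272 0.00566175 0.19629795]
[[ 0.56  -0.192  0.02 ]
 [ 0.542 -0.381  0.02 ]
 [ 0.358 -0.364  0.02 ]
 [ 0.371 -0.178  0.02 ]] [ 0.45783856 -0.27892744  0.02      ] [np.float64(0.19), np.float64(0.186), np.float64(0.186), np.float64(0.189)]
-4.7732528342561285
```

View pics/wrist0.png

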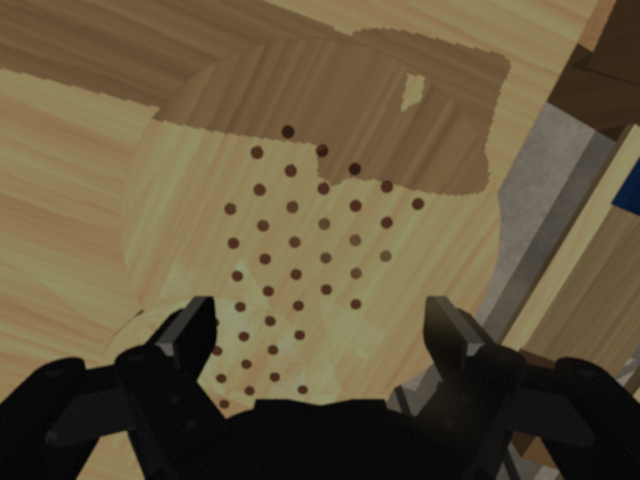

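The canister cover matches the 112 mm model in both views (IoU about 0.95), so it's the one meant. The bench one at top (212,334) is about 20% wider, and (270,197) is far smaller. The tool can't be tilted, so I'll grip the leaning bar with a vertical tool and pull along the axis by combining shifts. First I go above the grip and look again.

```bash
python3 -m creep '[0,0,-2,0, 0,0,-4,0, 20.5,-19.2,-5,-11.1, 20.5,-19.2,-5,-11.1, 20.5,-19.2,-5,-11.1, 20.5,-19.2,-5,-11.1, 20.5,-19.2,-5,-11.1, 20.5,-19.2,-5,-11.1, 20.5,-19.2,-5,-11.1, 20.5,-19.2,-5,-11.1, 20.5,-19.2,-5,-11.1, 20.5,-19.2,-5,-11.1, 20.5,-19.2,-5,-11.1, 20.5,-19.2,-5,-11.1, 20.5,-19.2,-5,-11.1, 20.5,-19.2,-5,-11.1, 20.5,-19.2,-5,-11.1, 20.5,-19.2,-5,-11.1, 20.5,-19.2,-5,-11.1, 20.5,-19.2,-5,-11.1]' 0 20
python3 - <<'E'
from h import *
s=ctrl.get_state(); print(s['time'],np.round(s['eef_pos'],4),np.round(s['tcp_rot'],4),np.round(s['qpos'],3),s['contact_force'])
i=imaging.read_camera('wrist'); cv2.imwrite('pics/w1.png',i[...,::-1]); c=cam('wrist'); print(c[1],c[2].round(3).tolist())
for t in('cover','cover_grip'):
  for d in imaging.silhouettes('wrist',t)[:2]:
    ys,xs=np.nonzero(d['mask']); print(t,d['p'],d['uv'],xs.min(),xs.max(),ys.min(),ys.max())
for v in((.6296,-.0153,-.238),(.633,-.0136,-.2294)):
    RW,S=cover_pose(*v); print(proj(c,cover_pts()[1]@RW.T+S).round().tolist())
E
```

```text
time: 2.92
eef_pos: [0.5498, 0.0105, 0.3568]
tcp_rot: [0.781, 0.624, 0.001, -0.0]
contact_force: [-0.2, -0.4, -1.0]
opening: 1.004
2.9167 [0.5498 0.0105 0.3568] [ 7.813e-01  6.241e-01  1.500e-03 -4.000e-04] [-0.167 -0.062  1.731  0.003  1.472  0.056] [-0.22835833 -0.36903894 -0.99791136]
[0.56514095 0.07548062 0.49926002] [[0.975, -0.214, -0.06], [-0.223, -0.938, -0.267], [0.001, 0.274, -0.962]]
cover 0.84 [316.8, 57.6] 289 347 26 92
cover 0.81 [17.8, 20.8] 0 40 0 58
cover_grip 0.87 [341.0, 217.5] 286 400 160 278
cover_grip 0.84 [15.2, 24.1] 0 41 0 58
[[322.0, 261.0], [300.0, 271.0], [323.0, 178.0], [299.0, 181.0], [334.0, 264.0], [312.0, 275.0], [336.0, 179.0], [313.0, 183.0]]
[[325.0, 259.0], [303.0, 270.0], [326.0, 176.0], [302.0, 180.0], [337.0, 262.0], [316.0, 273.0], [339.0, 177.0], [316.0, 181.0]]
```

View pics/w1.png

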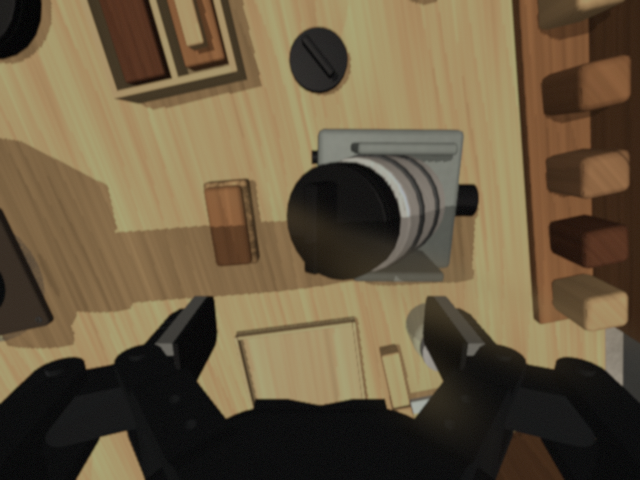

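The wrist view shows the housing upright, with its cover at (345,218) and the dark bar near (320,220). I'll enlarge it with more contrast and overlay the fitted model.

Run:
```python
from h import *
from scipy.optimize import minimize
i=imaging.read_camera('wrist'); c=cam('wrist'); t=cam('top'); s=cam('scene')
mw=imaging.silhouettes('wrist','cover_grip')[0]['mask']
M=np.load('m.npz')
L=((c,mw),(t,M['top_cover_grip']),(s,M['scene_cover']))
def iou(v,full=False):
    RW,S=cover_pose(*v); r=[]
    for cc,m in L:
        q=cover_mask(cc,RW,S); r.append((q&m).sum()/(q|m).sum())
    return r if full else -sum(r)
v0=np.array([.632,-.0142,-.232])
b=minimize(iou,v0,method='Nelder-Mead',options=dict(initial_simplex=v0+np.array([[0,0,0],[.01,0,0],[0,.01,0],[0,0,.08]])))
print(iou(v0,1),b.x,iou(b.x,1)); RW,S=cover_pose(*b.x); print(S,S+.026*RW[:,2])
a=i[...,::-1].astype(float); a=np.clip(a*4,0,255).astype(np.uint8)[130:300,270:480]
a=cv2.resize(a,None,fx=3.5,fy=3.5,interpolation=cv2.INTER_CUBIC)
for x,y in proj(c,cover_pts()[1]@RW.T+S): cv2.circle(a,(int((x-269.5)*3.5),int((y-129.5)*3.5)),3,(0,0,255),1)
cv2.imwrite('pics/w1c.png',a)
```

```text
[np.float64(0.0), np.float64(0.932674490426189), np.float64(0.9491841491841492)] [ 0.63309671 -0.01305555 -0.21928401] [np.float64(0.0), np.float64(0.9507481296758105), np.float64(0.9567262464722484)]
[0.56477297 0.00217161 0.175     ] [0.55021709 0.00541564 0.19629795]
```

View pics/w1c.png

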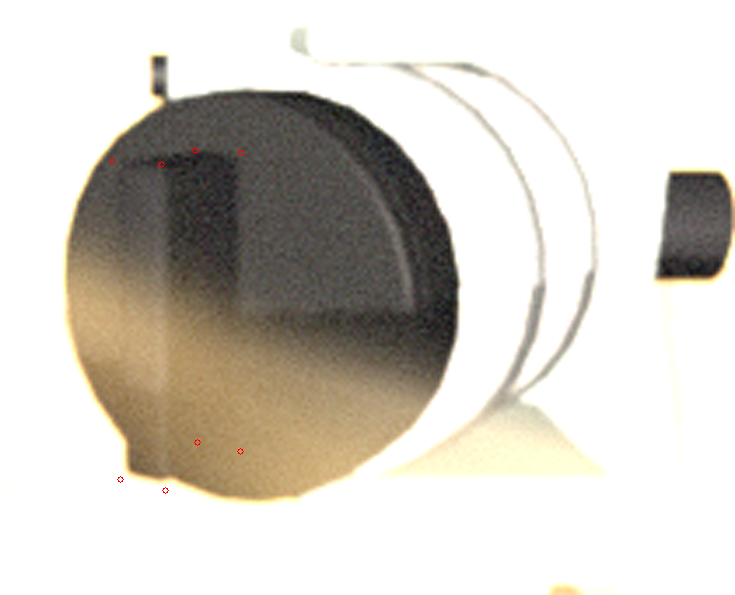

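Run:
```python
from h import *
from scipy.optimize import least_squares
c=cam('wrist')
obs=np.array([(121,160),(165,156),(130,470),(178,477)])/3.5+[269.5,129.5]   # top-face corners: (-x,+y),(+x,+y),(-x,-y),(+x,-y)
P=np.array([[-.007,.04,.043],[.007,.04,.043],[-.007,-.04,.043],[.007,-.04,.043]])
def f(v,w=1):
    RW,S=cover_pose(*v); return np.r_[(proj(c,P@RW.T+S)-obs).ravel(),(v-v0)/[.003,.003,.03]]
v0=np.array([.6328,-.0135,-.228])
r=least_squares(f,v0); print(r.x,f(r.x)[:8].round(1)); RW,S=cover_pose(*r.x); print('G',S+.026*RW[:,2],'yaw',np.degrees(r.x[2]))
for d in imaging.silhouettes('wrist','cover_grip')[:3]+imaging.silhouettes('wrist','cover')[:3]:
    print([round(float((cover_mask(c,*cover_pose(*v))&d['mask']).sum()/(cover_mask(c,*cover_pose(*v))|d['mask']).sum()),3) for v in(v0,r.x)])
```

```text
[ 0.63568046 -0.01096501 -0.2076427 ] [-0.5 -1.8  0.7 -0.   0.2  0.7 -0.6  1.6]
G [0.55259144 0.00654013 0.19629795] yaw -11.897050134560157
[0.0, 0.0]
[0.0, 0.0]
[0.96, 0.94]
[0.971, 0.944]
[0.0, 0.0]
[0.0, 0.0]
```

```bash
python3 -m creep '[-0.16,-0.05,1,0, -0.16,-0.05,2,0, -0.16,-0.05,3,0, -0.16,-0.05,4,0, -0.16,-0.05,5,0, -0.16,-0.05,5.5,0, -0.16,-0.05,5.8,0, -0.16,-0.05,6.1,0, -0.16,-0.05,6.4,0, -0.16,-0.05,6.4,0]' 153 20
python3 - <<'E'
from h import *
i=imaging.read_camera('wrist'); 
a=np.clip(i[...,::-1].astype(float)*3,0,255).astype(np.uint8); cv2.imwrite('pics/w2.png',a)
print(ctrl.get_state()['contact_force'])
E
```

```text
time: 4.1
eef_pos: [0.5461, 0.0013, 0.1958]
tcp_rot: [0.783, 0.621, -0.0, -0.0]
contact_force: [-0.7, -0.4, -0.1]
opening: 0.4
[-0.24662694 -0.43524356  0.09134169]
```

View pics/w2.png

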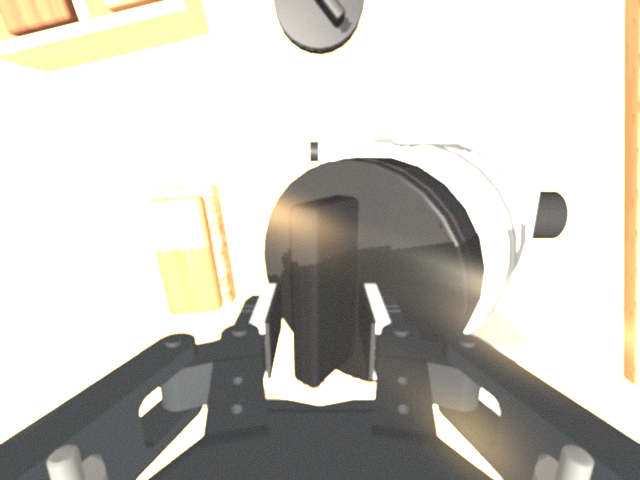

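The bar stands between the open fingers: bar top at (325,290), fingertips at (268,320) and (375,320). The tool sits about 5 mm off centre along the bar, so I'll correct that and close.

```bash
python3 -m creep '[0.1,0,0,0, 0.2,0,0,0, 0.2,0,0.05,0, 0.2,0,0.05,0, 0.2,0,0.05,0, 0.2,0,0.05,0]' 255 20
python3 - <<'E'
from h import *
i=imaging.read_camera('wrist'); 
a=np.clip(i[...,::-1].astype(float)*3,0,255).astype(np.uint8)[100:420,200:480]; cv2.imwrite('pics/w3.png',cv2.resize(a,None,fx=1.8,fy=1.8))
s=ctrl.get_state();print(s['eef_pos'],s['contact_force'],s['wrist_torque'],s['opening']*85)
E
```

```text
time: 4.65
eef_pos: [0.5455, 0.0048, 0.1976]
tcp_rot: [0.783, 0.622, -0.004, -0.0]
contact_force: [-10.9, -4.7, 9.2]
opening: 0.244
[0.54546733 0.00482745 0.19760714] [-11.3554927   -5.38915473   9.24491526] [-0.80592758  1.80708082 -0.02091453] 20.70272283902187
```

View pics/w3.png

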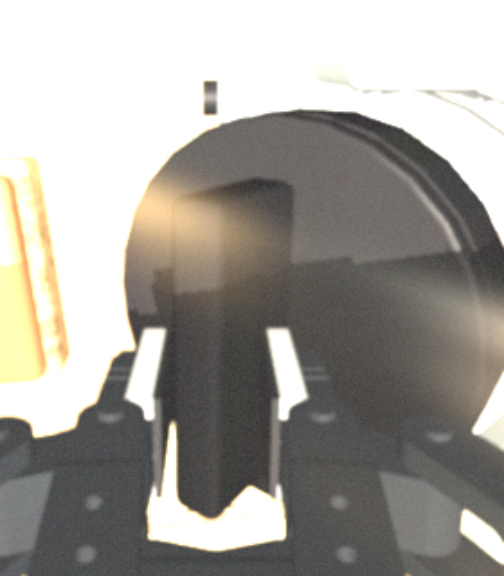

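```bash
python3 -m creep '[0,-0.05,-0.04,0, 0,-0.1,-0.08,0, 0,-0.1,-0.08,0, 0,-0.1,-0.08,0]' 255 20; python3 -m creep '[0,0,0,-0.5, 0,0,0,-1, 0,0,0,-1.5, 0,0,0,-2, 0,0,0,-2, 0,0,0,-2]' 255 20; python3 -c "
from h import *
s=ctrl.get_state();print(s['eef_pos'],s['contact_force'],s['wrist_torque'],s['opening']*85)"
```

```text
time: 5.03
eef_pos: [0.5452, 0.0051, 0.1987]
tcp_rot: [0.783, 0.622, -0.001, 0.002]
contact_force: [-3.4, -5.1, 1.5]
opening: 0.24
time: 5.53
eef_pos: [0.5452, 0.0056, 0.1989]
tcp_rot: [0.726, 0.687, -0.001, 0.002]
contact_force: [-3.7, -4.5, 2.5]
opening: 0.238
[0.54521792 0.0055643  0.19885784] [-3.70407123 -4.46502191  2.52687564] [-0.71773792  0.32466582 -0.20488464] 20.266237352564975
```

```bash
python3 -m creep '[0,0,0,-0.5, 0,0,0,-1, 0,0,0,-1.5, 0,0,0,-2, 0,0,0,-2.5, 0,0,0,-3, 0,0,0,-3.5, 0,0,0,-3.5, 0,0,0,-3.5]' 255 20
python3 - <<'E'
from h import *
i=imaging.read_camera('wrist'); 
a=np.clip(i[...,::-1].astype(float)*3,0,255).astype(np.uint8)[100:420,200:480]; cv2.imwrite('pics/w4.png',cv2.resize(a,None,fx=1.8,fy=1.8))
s=ctrl.get_state();print(s['eef_pos'],s['contact_force'],s['wrist_torque'],s['opening']*85)
E
```

```text
time: 6.28
eef_pos: [0.5448, 0.0069, 0.2001]
tcp_rot: [0.614, 0.79, -0.0, -0.0]
contact_force: [-7.2, -0.1, 8.4]
opening: 0.226
[0.54478549 0.00691451 0.20012476] [-6.95009472  0.66120583  8.03261951] [-0.14018011  1.00891047 -0.32218499] 19.330882620672245
```

View pics/w4.png

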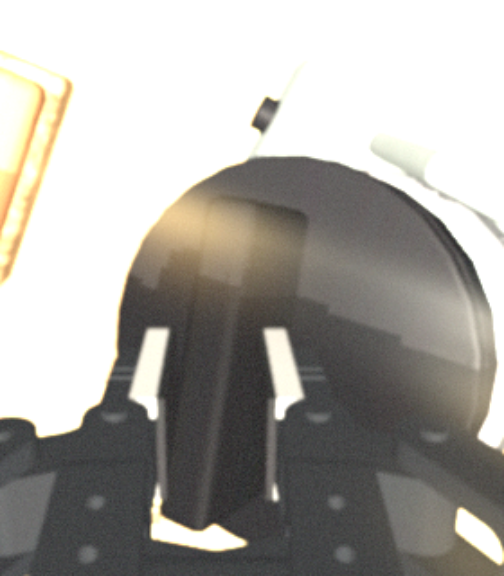

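```bash
cat > rep.py <<'E'
from h import *
import sys,json,os
a=Rz(np.radians(-12.5))@np.array([-.5736,0,.8192])
s=ctrl.get_state(); p=np.array(s['eef_pos']); q=s['tcp_rot']
al=np.degrees(2*np.arctan2(q[1],q[0]))%360; phi=al-77.5; th=np.degrees(np.arctan2(np.sin(np.radians(phi))/.819,np.cos(np.radians(phi))))
if 'ref' in sys.argv: json.dump(p.tolist(),open('ref.json','w'))
d=p-np.array(json.load(open('ref.json')))
f=np.array(s['contact_force'])
r=R.from_quat(q).as_matrix()
print('t %.2f th %.1f along %.1fmm lat %.1f  Fa %.1f Flat %s Tq %s gap %.1f'%(s['time'],th,d@a*1e3,np.linalg.norm(d-a*(d@a))*1e3,f@a,(f-a*(f@a)).round(1),np.round(s['wrist_torque'],2),s['opening']*85),'axis in tool per mm(units):',(r.T@a/25).round(4))
E
python3 -m creep '[0,0,0,-0.25, 0,0,0,-0.5, 0,0,0,-0.5, 0,0,0,-0.5]' 255 40 >/dev/null; python3 rep.py ref
```

```text
t 6.67 th 34.4 along 0.0mm lat 0.0  Fa 13.2 Flat [-2.9 -2.  -1.7] Tq [-0.04  1.14 -0.27] gap 17.3 axis in tool per mm(units): [ 0.0112 -0.02   -0.0328]
```

```bash
python3 -m creep '[0.02,-0.04,-0.066,0, 0.034,-0.06,-0.1,0, 0.034,-0.06,-0.1,0]' >/dev/null; python3 rep.py;python3 -m creep '[0.02,-0.04,-0.066,0, 0.034,-0.06,-0.1,0, 0.034,-0.06,-0.1,0]' >/dev/null; python3 rep.py
```

```text
t 6.92 th 34.5 along 0.8mm lat 0.5  Fa 1.4 Flat [ 0.7 -3.2  1. ] Tq [-0.5  -0.18 -0.2 ] gap 16.6 axis in tool per mm(units): [ 0.0111 -0.0199 -0.0329]
t 7.17 th 34.4 along 1.7mm lat 0.6  Fa -7.4 Flat [ 2.5 -3.5  2.3] Tq [-0.7  -1.4  -0.19] gap 16.2 axis in tool per mm(units): [ 0.0111 -0.0198 -0.033 ]
```

```bash
python3 -m creep '[0.01,-0.02,-0.033,0, 0.022,-0.04,-0.066,0, 0.022,-0.04,-0.066,0]' >/dev/null; python3 rep.py
```

```text
t 7.42 th 34.4 along 2.3mm lat 0.6  Fa -13.7 Flat [ 3.2 -3.2  2.7] Tq [-0.78 -2.09 -0.16] gap 16.3 axis in tool per mm(units): [ 0.0111 -0.0197 -0.033 ]
```

```bash
python3 -m creep '[-0.022,0.04,0.066,0, -0.022,0.04,0.066,-0.5, -0.022,0.04,0.066,-1, -0.022,0.04,0.066,-1.5, -0.022,0.04,0.066,-1.5]' 255 30 >/dev/null; python3 rep.py; python3 -m creep '[0.01,-0.02,-0.033,0, 0.022,-0.033,-0.066,0, 0.022,-0.033,-0.066,0]' >/dev/null; python3 rep.py
```

```text
t 7.83 th 42.5 along 2.8mm lat 0.2  Fa 0.9 Flat [ 2.8 -0.7  2. ] Tq [-0.21 -0.9  -0.09] gap 15.8 axis in tool per mm(units): [ 0.0137 -0.0182 -0.0329]
t 8.08 th 42.4 along 3.5mm lat 0.2  Fa -8.1 Flat [ 4.6 -2.2  3.5] Tq [-0.34 -1.73 -0.04] gap 16.2 axis in tool per mm(units): [ 0.0136 -0.0182 -0.0329]
```

```bash
python3 -m creep '[-0.014,0.02,0.035,0, -0.014,0.02,0.035,-0.5, -0.014,0.02,0.035,-1, -0.014,0.02,0.035,-1.5, -0.014,0.02,0.035,-1.5]' 255 30 >/dev/null; python3 rep.py; python3 -m creep '[0.015,-0.017,-0.033,0, 0.03,-0.033,-0.066,0, 0.03,-0.033,-0.066,0]' >/dev/null; python3 rep.py
```

```text
t 8.50 th 50.0 along 3.7mm lat 0.5  Fa -1.1 Flat [3.7 0.1 2.5] Tq [-0.08 -1.1  -0.08] gap 15.6 axis in tool per mm(units): [ 0.016  -0.0163 -0.0329]
t 8.75 th 49.9 along 4.7mm lat 0.4  Fa -7.3 Flat [ 4.7 -0.9  3.3] Tq [-0.22 -1.73 -0.08] gap 15.3 axis in tool per mm(units): [ 0.0159 -0.0163 -0.0329]
```

```bash
python3 -m creep '[0.015,-0.017,-0.033,0, 0.03,-0.033,-0.066,0, 0.03,-0.033,-0.066,0]' >/dev/null; python3 rep.py
python3 - <<'E'
from h import *
i=imaging.read_camera('wrist'); 
a=np.clip(i[...,::-1].astype(float)*3,0,255).astype(np.uint8)[100:420,200:480]; cv2.imwrite('pics/w5.png',cv2.resize(a,None,fx=1.8,fy=1.8))
i=imaging.read_camera('scene'); 
a=np.clip(i[...,::-1].astype(float)*2,0,255).astype(np.uint8)[180:400,260:460]; cv2.imwrite('pics/s5.png',cv2.resize(a,None,fx=2.6,fy=2.6))
E
```

```text
t 9.00 th 49.9 along 5.9mm lat 1.0  Fa -11.6 Flat [4.8 0.2 3.3] Tq [-0.08 -2.07 -0.11] gap 14.8 axis in tool per mm(units): [ 0.0159 -0.0162 -0.0329]
```

View pics/w5.png

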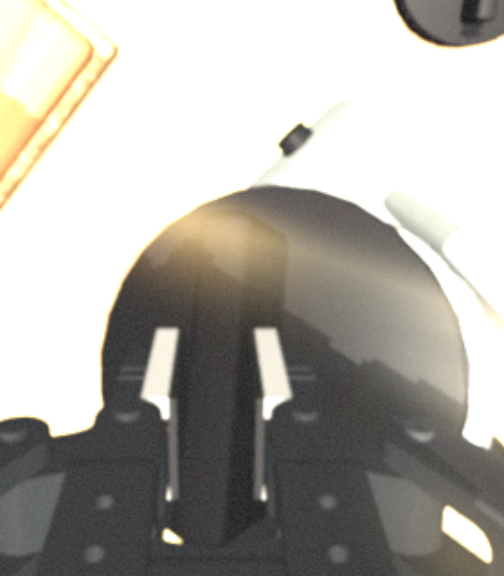

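View pics/s5.png

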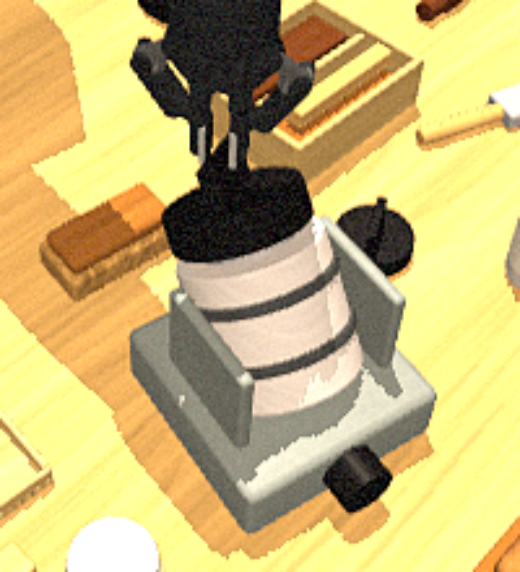

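The pads have crept up and hold only the bar's top. The wrist view has the fingertips at (165,340) and (265,340) with little overlap. I'll open slightly and regrip deeper.

```bash
cat >> rep.py <<'E'
print('tcp',p.round(4))
if len(sys.argv)>1 and sys.argv[1]=='to':
    t=np.array([float(x) for x in sys.argv[2:5]]); print('units to target',(r.T@(t-p)/.025).round(3))
E
python3 -m creep '[-0.05,0.055,0.11,0, -0.05,0.055,0.11,0, -0.05,0.055,0.11,0]' 180 20; python3 rep.py to .550 .006 .190
```

```text
time: 9.35
eef_pos: [0.5393, 0.0083, 0.2021]
tcp_rot: [0.486, 0.874, -0.001, -0.002]
contact_force: [0.0, 0.1, -0.4]
opening: 0.297
t 9.35 th 50.0 along 4.4mm lat 3.7  Fa -0.3 Flat [-0.2  0.2 -0.1] Tq [ 0.03  0.01 -0.09] gap 25.2 axis in tool per mm(units): [ 0.0161 -0.0165 -0.0327]
tcp [0.5393 0.0083 0.2021]
units to target [-0.306  0.315  0.482]
```

```bash
python3 -m creep '[-0.06,0.065,0.12,0, -0.12,0.13,0.24,0, -0.18,0.2,0.36,0, -0.24,0.26,0.46,0, -0.24,0.26,0.46,0, -0.24,0.26,0.46,0]' 180 20; python3 rep.py to .548 .006 .190
python3 - <<'E'
from h import *
i=imaging.read_camera('wrist'); 
a=np.clip(i[...,::-1].astype(float)*3,0,255).astype(np.uint8)[100:420,200:480]; cv2.imwrite('pics/w6.png',cv2.resize(a,None,fx=1.8,fy=1.8))
E
```

```text
time: 9.85
eef_pos: [0.5479, 0.0057, 0.191]
tcp_rot: [0.486, 0.874, -0.002, -0.002]
contact_force: [-4.7, -1.1, 1.5]
opening: 0.296
t 9.85 th 50.1 along -9.9mm lat 2.8  Fa 3.7 Flat [-2.6 -1.6 -1.5] Tq [-0.24  0.7  -0.04] gap 25.2 axis in tool per mm(units): [ 0.0161 -0.0166 -0.0326]
tcp [0.5479 0.0057 0.191 ]
units to target [0.01  0.01  0.039]
```

View pics/w6.png

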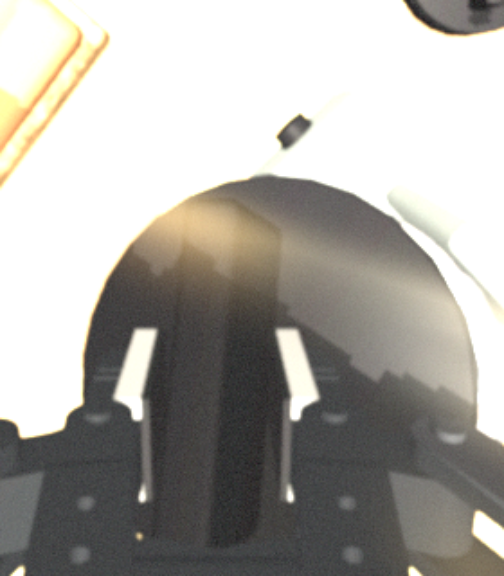

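```bash
python3 -m creep '[0,-0.03,-0.04,0, 0,-0.05,-0.06,0, 0,-0.05,-0.06,0, 0,-0.05,-0.06,0, 0,-0.05,-0.06,0]' 255 30 >/dev/null; python3 rep.py ref; python3 -m creep '[0.024,-0.025,-0.05,0, 0.048,-0.05,-0.1,0, 0.048,-0.05,-0.1,0, 0.048,-0.05,-0.1,0]' >/dev/null; python3 rep.py
```

```text
t 10.32 th 50.1 along 0.0mm lat 0.0  Fa 5.6 Flat [-2.6 -1.6 -1.5] Tq [-0.    0.5   0.03] gap 20.3 axis in tool per mm(units): [ 0.0161 -0.0164 -0.0327]
tcp [0.548  0.0054 0.1935]
t 10.65 th 50.1 along 0.7mm lat 0.9  Fa -11.3 Flat [-0.8  1.7 -0.8] Tq [ 0.21 -1.3   0.17] gap 20.1 axis in tool per mm(units): [ 0.016  -0.0163 -0.0328]
tcp [0.5474 0.0063 0.1937]
```

```bash
python3 -m creep '[-0.024,0.025,0.05,0, -0.024,0.025,0.05,-0.5, -0.024,0.025,0.05,-1, -0.024,0.025,0.05,-1.5, -0.024,0.025,0.05,-1.5]' 255 30 >/dev/null; python3 rep.py; python3 -m creep '[0.018,-0.014,-0.033,0, 0.036,-0.028,-0.066,0, 0.036,-0.028,-0.066,0, 0.036,-0.028,-0.066,0]' >/dev/null; python3 rep.py
```

```text
t 11.07 th 57.3 along 1.4mm lat 0.5  Fa -0.6 Flat [-2.5 -1.2 -1.5] Tq [0.09 0.07 0.01] gap 18.7 axis in tool per mm(units): [ 0.0181 -0.0142 -0.0327]
tcp [0.5468 0.0056 0.1944]
t 11.40 th 57.2 along 2.1mm lat 0.6  Fa -12.7 Flat [-2.4  0.7 -1.7] Tq [ 0.22 -1.1   0.08] gap 18.4 axis in tool per mm(units): [ 0.0181 -0.0142 -0.0328]
tcp [0.5465 0.0061 0.1949]
```

```bash
python3 -m creep '[-0.027,0.021,0.05,0, -0.027,0.021,0.05,-0.5, -0.027,0.021,0.05,-1, -0.027,0.021,0.05,-1.5, -0.027,0.021,0.05,-1.5]' 255 30 >/dev/null; python3 rep.py; python3 -m creep '[0.02,-0.012,-0.033,0, 0.04,-0.024,-0.066,0, 0.04,-0.024,-0.066,0, 0.04,-0.024,-0.066,0]' >/dev/null; python3 rep.py
```

```text
t 11.82 th 64.1 along 4.2mm lat 2.2  Fa 7.0 Flat [-1.  -0.7 -0.6] Tq [ 0.25  0.54 -0.01] gap 17.1 axis in tool per mm(units): [ 0.0198 -0.0117 -0.0328]
tcp [0.5474 0.0057 0.1981]
t 12.15 th 64.1 along 4.6mm lat 2.3  Fa 6.1 Flat [1.5 0.7 0.9] Tq [ 0.4  -0.14 -0.07] gap 16.7 axis in tool per mm(units): [ 0.0196 -0.0116 -0.0328]
tcp [0.5473 0.0059 0.1985]
```

```bash
python3 -m creep '[0.05,-0.03,-0.082,0, 0.1,-0.06,-0.164,0, 0.1,-0.06,-0.164,0]' 255 40 >/dev/null; python3 rep.py;  python3 -m creep '[0.05,-0.03,-0.082,0, 0.1,-0.06,-0.164,0, 0.1,-0.06,-0.164,0]' >/dev/null; python3 rep.py
python3 - <<'E'
from h import *
i=imaging.read_camera('wrist'); 
a=np.clip(i[...,::-1].astype(float)*3,0,255).astype(np.uint8)[100:420,200:480]; cv2.imwrite('pics/w7.png',cv2.resize(a,None,fx=1.8,fy=1.8))
i=imaging.read_camera('scene'); 
a=np.clip(i[...,::-1].astype(float)*2,0,255).astype(np.uint8)[180:400,260:460]; cv2.imwrite('pics/s7.png',cv2.resize(a,None,fx=2.6,fy=2.6))
E
```

```text
t 12.40 th 64.1 along 8.3mm lat 4.5  Fa -4.0 Flat [6.1 5.5 3.3] Tq [ 1.26 -1.75 -0.02] gap 14.8 axis in tool per mm(units): [ 0.0195 -0.0114 -0.033 ]
tcp [0.5469 0.0081 0.2024]
t 12.65 th 64.1 along 12.2mm lat 5.2  Fa -9.8 Flat [9.  9.4 4.7] Tq [ 1.47 -2.51  0.02] gap 14.5 axis in tool per mm(units): [ 0.0195 -0.0112 -0.0331]
tcp [0.5451 0.0094 0.2058]
```

View pics/w7.png

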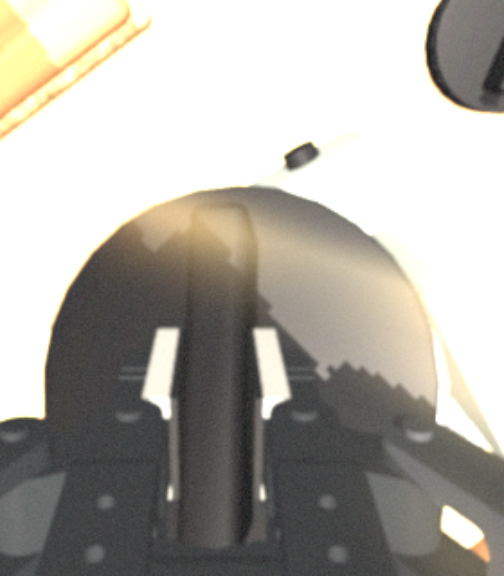

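View pics/s7.png

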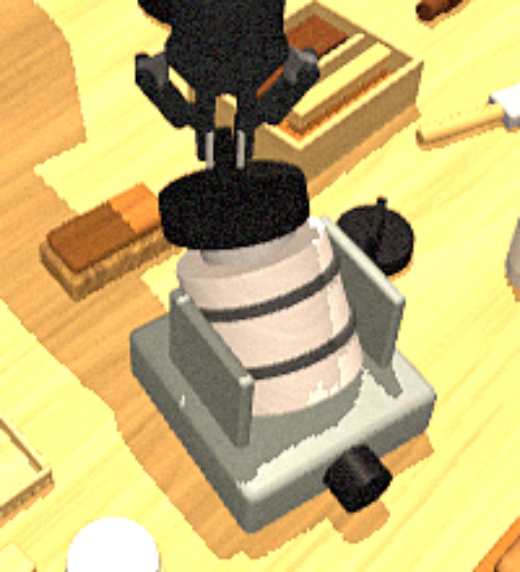

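```bash
python3 -m creep '[0.04,0.02,-0.08,0, 0.08,0.03,-0.16,0, 0.117,0.033,-0.24,0, 0.117,0.033,-0.24,0]' 255 40 >/dev/null; python3 rep.py;  python3 -m creep '[0.05,-0.03,-0.082,0, 0.1,-0.06,-0.164,0, 0.1,-0.06,-0.164,0]' >/dev/null; python3 rep.py
```

```text
t 13.08 th 64.1 along 18.4mm lat 6.6  Fa -8.6 Flat [6.6 5.3 3.7] Tq [ 0.98 -1.99  0.07] gap 14.5 axis in tool per mm(units): [ 0.0195 -0.0114 -0.033 ]
tcp [0.5425 0.0112 0.2113]
t 13.33 th 64.1 along 23.8mm lat 6.8  Fa -5.9 Flat [5.4 5.9 2.8] Tq [ 1.23 -1.9   0.17] gap 14.4 axis in tool per mm(units): [ 0.0195 -0.0113 -0.033 ]
tcp [0.5396 0.012  0.2158]
```

Coming off cleanly; I'll keep pulling along the axis until it clears.

```bash
python3 -m creep '[0.1,-0.02,-0.17,0, 0.2,-0.05,-0.34,0, 0.3,-0.1,-0.5,0, 0.4,-0.18,-0.66,0, 0.4,-0.18,-0.66,0]' 255 40 >/dev/null; python3 rep.py
python3 - <<'E'
from h import *
i=imaging.read_camera('scene'); 
a=np.clip(i[...,::-1].astype(float)*2,0,255).astype(np.uint8)[160:400,260:460]; cv2.imwrite('pics/s8.png',cv2.resize(a,None,fx=2.4,fy=2.4))
E
```

```text
t 13.75 th 64.1 along 44.9mm lat 3.4  Fa -1.5 Flat [-1.4  0.  -0.9] Tq [-0.01 -0.04  0.02] gap 13.0 axis in tool per mm(units): [ 0.0198 -0.0118 -0.0327]
tcp [0.5246 0.0137 0.231 ]
```

View pics/s8.png

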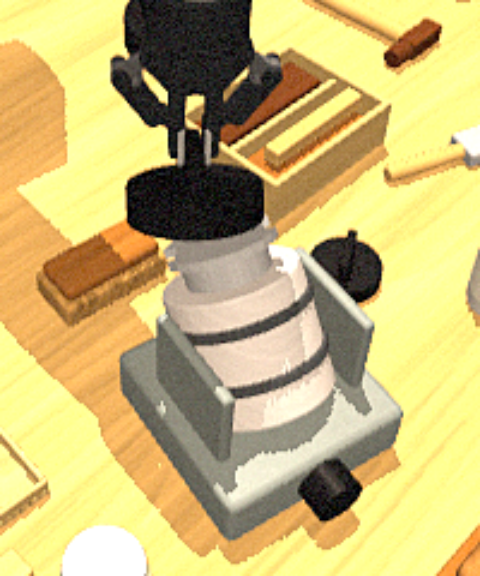

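The cover is held and sliding clear of the neck (scene crop: cover (195,200), neck (220,265)), with the forces close to its weight. I'll go on along the axis, then up.

```bash
python3 -m creep '[0.15,-0.09,-0.25,0, 0.3,-0.17,-0.5,0, 0.45,-0.26,-0.75,0, 0.6,-0.35,-1,0, 0.7,-0.4,-1.4,0, 0.7,-0.4,-2,0, 0.7,-0.4,-2.6,0, 0.7,-0.4,-2.8,0, 0.7,-0.4,-2.8,0]' 255 40 >/dev/null; python3 rep.py to .458 -.279 .3
python3 - <<'E'
from h import *
i=imaging.read_camera('scene'); 
a=np.clip(i[...,::-1].astype(float)*2,0,255).astype(np.uint8)[100:400,220:460]; cv2.imwrite('pics/s9.png',cv2.resize(a,None,fx=2,fy=2))
i=imaging.read_camera('wrist'); 
a=np.clip(i[...,::-1].astype(float)*3,0,255).astype(np.uint8); cv2.imwrite('pics/w9.png',a)
E
```

```text
t 14.55 th 64.1 along 115.4mm lat 28.6  Fa -1.4 Flat [-0.9  0.1 -0.7] Tq [0.01 0.01 0.  ] gap 13.1 axis in tool per mm(units): [ 0.0196 -0.0116 -0.0329]
tcp [0.5069 0.0185 0.3043]
units to target [ -6.708 -10.023   0.171]
```

View pics/s9.png

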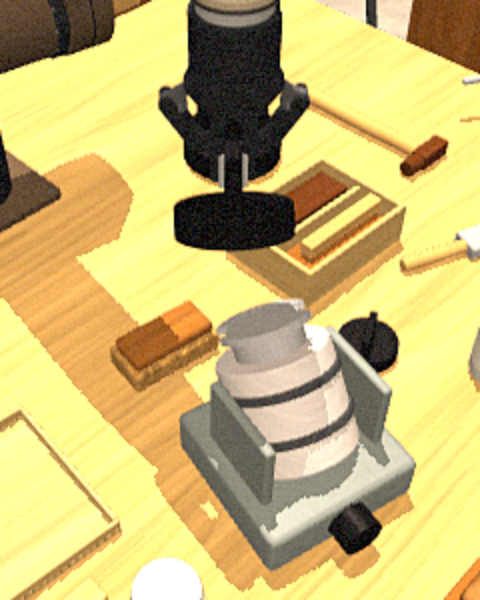

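View pics/w9.png

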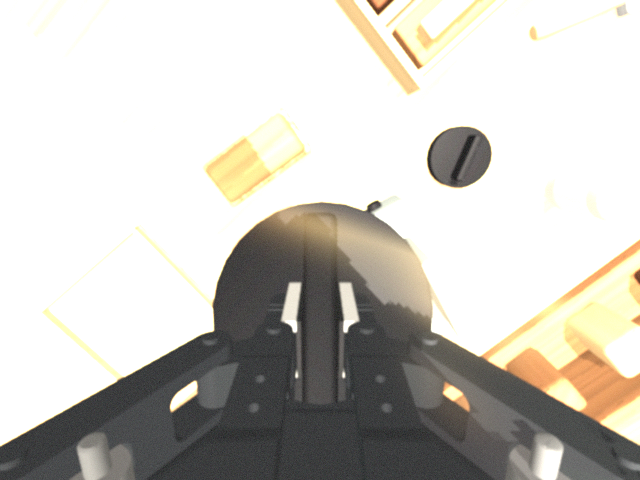

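The wrist view shows the cover held by its bar, disc centre near (323,310), with the neck clear of it. Next I carry it to the tray.

```bash
python3 -m creep '[-0.2,-0.3,0,0, -0.6,-0.9,0,0, -1.2,-1.8,0,0, -1.9,-2.8,0,0, -2.6,-3.9,0,0, -3.3,-4.9,0,0, -4,-6,0,0, -4.7,-7,0,0, -5.3,-8,0,0, -5.9,-8.8,0,0, -6.3,-9.4,0,0, -6.6,-9.8,0,0, -6.7,-10,0,0, -6.7,-10,0,0, -6.7,-10,0,0]' 255 40 >/dev/null; python3 rep.py to .458 -.279 .3
python3 - <<'E'
from h import *
i=imaging.read_camera('scene'); 
a=np.clip(i[...,::-1].astype(float)*2,0,255).astype(np.uint8)[180:480,60:380]; cv2.imwrite('pics/s10.png',cv2.resize(a,None,fx=2,fy=2))
i=imaging.read_camera('wrist'); c=cam('wrist')
a=np.clip(i[...,::-1].astype(float)*3,0,255).astype(np.uint8); cv2.imwrite('pics/w10.png',a)
i=imaging.read_camera('top')
E
```

```text
t 15.90 th 64.1 along 103.7mm lat 298.7  Fa -2.2 Flat [-0.8  0.6 -0.6] Tq [ 0.01  0.03 -0.02] gap 12.9 axis in tool per mm(units): [ 0.0198 -0.0117 -0.0327]
tcp [ 0.4572 -0.2778  0.301 ]
units to target [-0.056 -0.014  0.039]
```

View pics/s10.png

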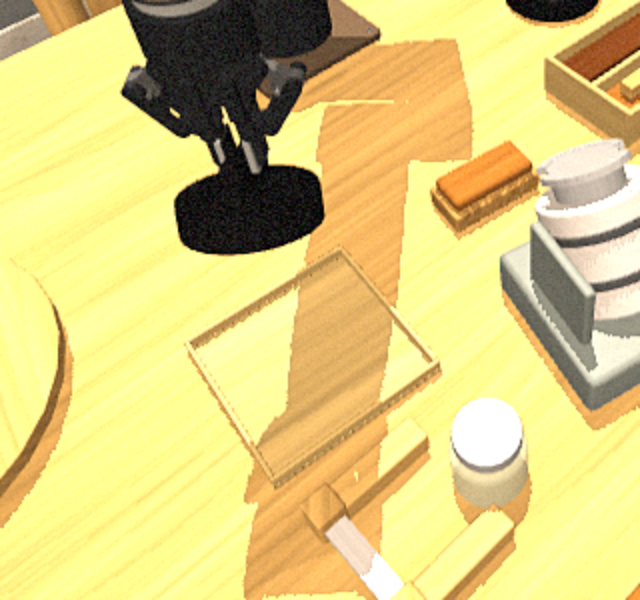

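View pics/w10.png

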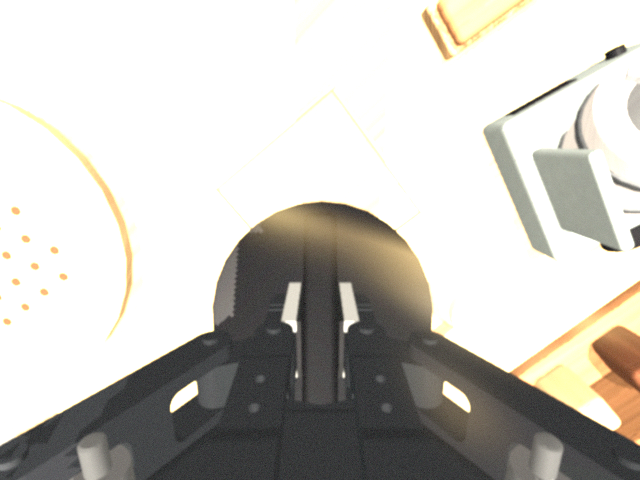

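Run:
```python
from h import *
from scipy.optimize import minimize
imaging.read_camera('scene'); imaging.read_camera('wrist')
st=ctrl.get_state(); p=np.array(st['eef_pos']); T=R.from_quat(st['tcp_rot']).as_matrix()
L=[]
def pose(v):
    b,x,z=v; A=np.c_[[0,-1,0],[-1,0,0],[0,0,-1]].T.astype(float) # cols: cover x=-ty? y=-tx, z=-tz
    A=np.column_stack([[0,-1.,0],[-1.,0,0],[0,0,-1.]]); assert np.linalg.det(A)>0
    Rt=R.from_euler('y',b).as_matrix()@A
    G=np.array([x,0,z]); S=G-.026*Rt[:,2]
    return T@Rt, T@S+p
for n in('scene','wrist'):
    c=cam(n); m0=cover_mask(c,*pose((0,0,-.012)))
    best=max((d for t in('cover','cover_grip') for d in imaging.silhouettes(n,t)),key=lambda d:(d['mask']&m0).sum()/(d['mask']|m0).sum())
    L.append((c,best['mask'])); print(n,best['p'],best['uv'],best['mask'].sum(),m0.sum())
def f(v,full=0):
    r=[]
    for c,m in L:
        q=cover_mask(c,*pose(v)); r.append((q&m).sum()/(q|m).sum())
    return r if full else -sum(r)
for b0 in(-.5,-.25,0,.25,.5):
    v0=np.array([b0,0,-.012]); b=minimize(f,v0,method='Nelder-Mead',options=dict(initial_simplex=v0+np.array([[0,0,0],[.15,0,0],[0,.012,0],[0,0,.012]])))
    RW,S=pose(b.x); print(b.x.round(4),f(b.x,1),'low pt z',(cover_pts()[0]@RW.T+S)[:,2].min().round(4),'tilt',np.degrees(np.arccos(RW[2,2])).round(1),'origin',(S-.022*RW[:,2]).round(4))
```

```text
scene 0.97 [184.9, 283.3] 2876 4026
wrist 0.71 [322.0, 273.1] 23318 44390
[-0.4918  0.0035  0.0064] [np.float64(0.9069767441860465), np.float64(0.6045832572933233)] low pt z 0.2264 tilt 28.2 origin [ 0.4716 -0.2905  0.2529]
[-0.4897  0.0035  0.0066] [np.float64(0.9056244041944709), np.float64(0.6052892648287385)] low pt z 0.2263 tilt 28.1 origin [ 0.4716 -0.2905  0.2527]
[-0.4974  0.0031  0.006 ] [np.float64(0.9096135419993612), np.float64(0.6032348658206782)] low pt z 0.2268 tilt 28.5 origin [ 0.4721 -0.291   0.2535]
[ 0.6973 -0.0331  0.0104] [np.float64(0.6719626168224299), np.float64(0.7599185813841165)] low pt z 0.2184 tilt 39.9 origin [ 0.4593 -0.279   0.2544]
[ 0.6807 -0.0325  0.0101] [np.float64(0.6710219318712086), np.float64(0.7592098055327308)] low pt z 0.219 tilt 39.0 origin [ 0.4593 -0.279   0.2542]
```

Run:
```python
from h import *
from scipy.optimize import minimize
imaging.read_camera('scene'); imaging.read_camera('wrist')
st=ctrl.get_state(); p=np.array(st['eef_pos']); T=R.from_quat(st['tcp_rot']).as_matrix()
A=np.column_stack([[0,-1.,0],[-1.,0,0],[0,0,-1.]])
def pose(v):
    b,x,z=v; Rt=R.from_euler('y',b).as_matrix()@A
    return T@Rt, T@(np.array([x,0,z])-.026*Rt[:,2])+p
L=[]
for n in('scene','wrist'):
    c=cam(n); m0=cover_mask(c,*pose((0,0,-.012)))
    best=max((d for t in('cover','cover_grip') for d in imaging.silhouettes(n,t)),key=lambda d:(d['mask']&m0).sum()/(d['mask']|m0).sum())
    val=np.ones((480,640),bool)
    if n=='wrist': val[278:]=False
    else:
        u=proj(c,p[None])[0]; print('tcp in scene',u); val[:int(u[1])-0]=False
    L.append((c,best['mask'],val))
def f(v,full=0):
    r=[]
    for c,m,w in L:
        q=cover_mask(c,*pose(v)); r.append((q&m&w).sum()/((q|m)&w).sum())
    return r if full else -sum(r)
for b0 in(-.5,-.25,0,.25,.5):
    v0=np.array([b0,0,0.]); b=minimize(f,v0,method='Nelder-Mead',options=dict(initial_simplex=v0+np.array([[0,0,0],[.15,0,0],[0,.012,0],[0,0,.012]])))
    RW,S=pose(b.x); print(b.x.round(4),np.round(f(b.x,1),3),'low pt z',(cover_pts()[0]@RW.T+S)[:,2].min().round(4),'tilt',np.degrees(np.arccos(RW[2,2])).round(1),'origin',(S-.022*RW[:,2]).round(4))
```

```text
tcp in scene [181.73069881 262.62487926]
[-0.5094 -0.0023 -0.0016] [0.946 0.97 ] low pt z 0.2339 tilt 29.2 origin [ 0.4761 -0.2957  0.2612]
[-0.5101 -0.0021 -0.0015] [0.947 0.968] low pt z 0.2338 tilt 29.2 origin [ 0.4761 -0.2957  0.2611]
[ 0.3658 -0.0278 -0.0093] [0.779 0.946] low pt z 0.246 tilt 21.0 origin [ 0.4652 -0.2855  0.266 ]
[ 0.133  -0.0209 -0.0248] [0.81  0.951] low pt z 0.2713 tilt 7.6 origin [ 0.468  -0.2881  0.2788]
[ 6.395e-01 -3.050e-02  1.000e-04] [0.803 0.885] low pt z 0.2295 tilt 36.6 origin [ 0.4587 -0.2794  0.2629]
```

The fit (IoU 0.95 and 0.97) says the cover hangs tilted 29° in the plane of the pads, with its low rim on the tool's +x side. I'll touch that rim down off-centre and roll the cover flat about it while it pivots in a light grip. First I lower it to just above the floor.

```bash
python3 -m creep '[0.3,0,0.4,0, 0.6,0,1.2,0, 0.9,0,2.1,0, 1.15,0,3,0, 1.15,0,3.9,0, 1.15,0,4.8,0, 1.15,0,5.6,0, 1.15,0,6.4,0, 1.15,0,7.1,0, 1.15,0,7.7,0, 1.15,0,8.2,0, 1.15,0,8.5,0, 1.15,0,8.6,0, 1.15,0,8.6,0]' 255 40 >/dev/null; python3 rep.py to .458 -.279 .0514
python3 - <<'E'
from h import *
i=imaging.read_camera('scene'); 
a=np.clip(i[...,::-1].astype(float)*2,0,255).astype(np.uint8)[240:460,110:330]; cv2.imwrite('pics/s11.png',cv2.resize(a,None,fx=2.7,fy=2.7))
E
```

```text
t 17.82 th 64.1 along -58.1mm lat 300.6  Fa -1.9 Flat [-0.7 -0.1 -0.5] Tq [ 0.03 -0.03  0.02] gap 13.4 axis in tool per mm(units): [ 0.0198 -0.0117 -0.0327]
tcp [ 0.4362 -0.2586  0.0861]
units to target [-1.197e+00  1.000e-03  1.387e+00]
```

View pics/s11.png

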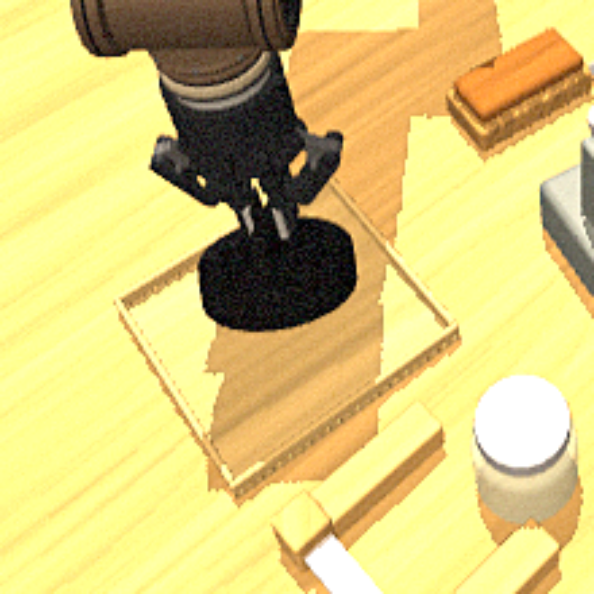

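```bash
python3 -m creep '[0,0,0.1,0, 0,0,0.2,0, 0,0,0.3,0, 0,0,0.4,0, 0,0,0.44,0, 0,0,0.44,0]' 255 30 >/dev/null; python3 rep.py; python3 -m creep '[0,0,0.06,0, 0,0,0.12,0, 0,0,0.12,0]' 255 20 >/dev/null; python3 rep.py
```

```text
t 18.37 th 64.1 along -67.1mm lat 302.7  Fa -1.1 Flat [-1.2 -0.1 -0.8] Tq [ 0.03 -0.   -0.  ] gap 13.0 axis in tool per mm(units): [ 0.0198 -0.0117 -0.0328]
tcp [ 0.4362 -0.2585  0.0752]
t 18.62 th 64.1 along -69.3mm lat 303.3  Fa -0.5 Flat [ 0.1  0.5 -0. ] Tq [0.02 0.09 0.03] gap 13.0 axis in tool per mm(units): [ 0.0197 -0.0117 -0.0328]
tcp [ 0.4367 -0.2589  0.0729]
```

```bash
python3 -m creep '[-0.12,0,0.05,0, -0.236,0,0.1,0, -0.35,0,0.16,0, -0.464,0,0.22,0, -0.57,0,0.29,0, -0.68,0,0.36,0, -0.68,0,0.36,0]' 255 20 >/dev/null; python3 rep.py
python3 - <<'E'
from h import *
i=imaging.read_camera('scene'); 
a=np.clip(i[...,::-1].astype(float)*2,0,255).astype(np.uint8)[240:460,110:330]; cv2.imwrite('pics/s12.png',cv2.resize(a,None,fx=2.7,fy=2.7))
E
```

```text
t 19.20 th 64.1 along -85.4mm lat 308.9  Fa 2.7 Flat [3.8 1.9 2.3] Tq [ 0.68 -0.23 -0.13] gap 12.9 axis in tool per mm(units): [ 0.0196 -0.0117 -0.0329]
tcp [ 0.4506 -0.2713  0.0645]
```

View pics/s12.png

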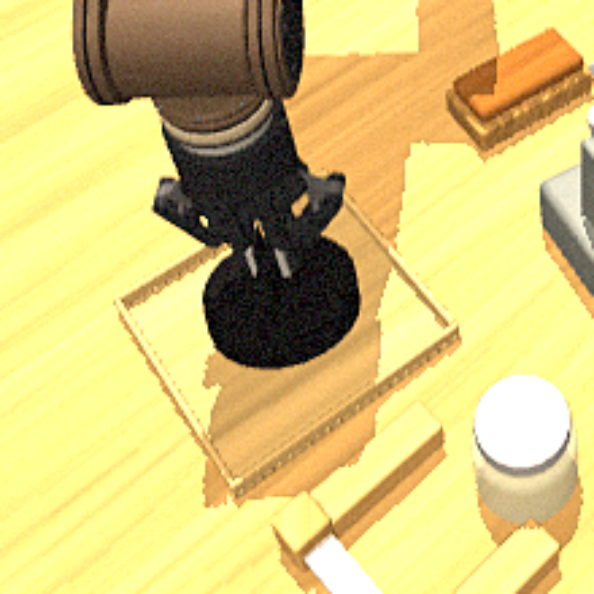

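```bash
python3 -m creep '[-0.1,0,0.08,0, -0.2,0,0.16,0, -0.3,0,0.24,0, -0.4,0,0.34,0, -0.4,0,0.34,0]' 255 20 >/dev/null; python3 rep.py
python3 - <<'E'
from h import *
i=imaging.read_camera('scene'); 
a=np.clip(i[...,::-1].astype(float)*2.5,0,255).astype(np.uint8)[260:400,150:290]; cv2.imwrite('pics/s13.png',cv2.resize(a,None,fx=4.2,fy=4.2))
i=imaging.read_camera('wrist'); 
a=np.clip(i[...,::-1].astype(float)*3,0,255).astype(np.uint8); cv2.imwrite('pics/w13.png',a)
E
```

```text
t 19.67 th 64.1 along -97.4mm lat 313.2  Fa 2.4 Flat [5.3 1.5 3.4] Tq [ 0.52 -0.42 -0.12] gap 13.0 axis in tool per mm(units): [ 0.0195 -0.0117 -0.0329]
tcp [ 0.4586 -0.279   0.0566]
```

View pics/s13.png

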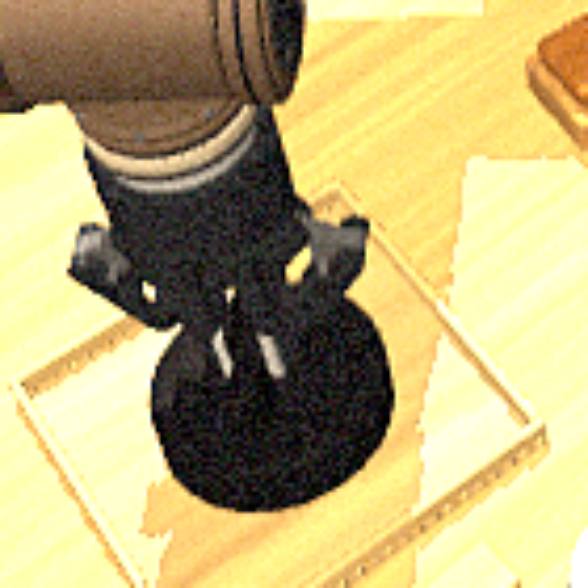

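View pics/w13.png

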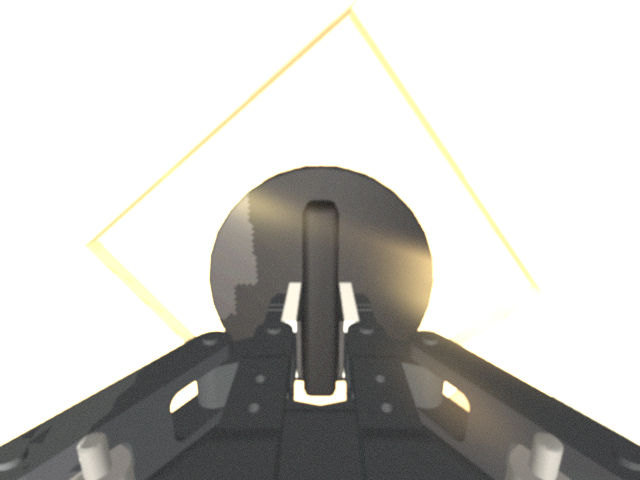

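```bash
cat > fit.py <<'E'
from h import *
from scipy.optimize import minimize
imaging.read_camera('scene'); imaging.read_camera('wrist')
st=ctrl.get_state(); p=np.array(st['eef_pos']); T=R.from_quat(st['tcp_rot']).as_matrix()
A=np.column_stack([[0,-1.,0],[-1.,0,0],[0,0,-1.]])
def pose(v):
    b,x,z=v; Rt=R.from_euler('y',b).as_matrix()@A
    return T@Rt, T@(np.array([x,0,z])-.026*Rt[:,2])+p
L=[]
for n in('scene','wrist'):
    c=cam(n); m0=cover_mask(c,*pose((-.1,0,-.002)))
    best=max((d for t in('cover','cover_grip') for d in imaging.silhouettes(n,t)),key=lambda d:(d['mask']&m0).sum()/(d['mask']|m0).sum())
    val=np.ones((480,640),bool)
    if n=='wrist': val[278:]=False
    else: val[:int(proj(c,p[None])[0][1])+4]=False
    L.append((c,best['mask'],val))
def f(v,full=0):
    r=[]
    for c,m,w in L:
        q=cover_mask(c,*pose(v)); r.append((q&m&w).sum()/((q|m)&w).sum())
    return r if full else -sum(r)
for b0 in(-.4,-.2,0,.2):
    v0=np.array([b0,0,0.]); b=minimize(f,v0,method='Nelder-Mead',options=dict(initial_simplex=v0+np.array([[0,0,0],[.15,0,0],[0,.012,0],[0,0,.012]])))
    RW,S=pose(b.x); print(b.x.round(4),np.round(f(b.x,1),3),'low pt z',(cover_pts()[0]@RW.T+S)[:,2].min().round(4),'tilt',np.degrees(np.arccos(RW[2,2])).round(1),'origin',(S-.022*RW[:,2]).round(4))
E
python3 fit.py
```

```text
[-0.3099  0.0094  0.0015] [0.956 0.987] low pt z -0.0079 tilt 18.1 origin [ 0.4626 -0.2826  0.0095]
[-0.155   0.0054 -0.0014] [0.955 0.982] low pt z 0.0017 tilt 9.3 origin [ 0.4603 -0.2804  0.0107]
[ 0.0042  0.0017 -0.0032] [0.956 0.966] low pt z 0.0117 tilt 0.2 origin [ 0.4574 -0.2777  0.0119]
[ 0.2997 -0.0096 -0.0053] [0.932 0.977] low pt z -0.0001 tilt 16.8 origin [ 0.4555 -0.2759  0.0161]
```

```bash
python3 -m creep '[-0.05,0,0.06,0, -0.1,0,0.12,0, -0.13,0,0.18,0, -0.13,0,0.18,0]' 255 20 >/dev/null; python3 rep.py; python3 -m creep '[0,0,0.05,0, 0,0,0.1,0, 0,0,0.1,0]' 255 20 >/dev/null; python3 rep.py
```

```text
t 20.40 th 64.1 along -102.4mm lat 314.8  Fa 2.5 Flat [6.3 0.8 4.2] Tq [ 0.43 -0.55 -0.14] gap 13.3 axis in tool per mm(units): [ 0.0194 -0.0117 -0.033 ]
tcp [ 0.4617 -0.2817  0.053 ]
t 20.65 th 64.1 along -104.4mm lat 315.3  Fa 2.6 Flat [ 7.7 -0.6  5.3] Tq [ 0.29 -0.77 -0.12] gap 12.7 axis in tool per mm(units): [ 0.0193 -0.0117 -0.033 ]
tcp [ 0.4629 -0.2826  0.0515]
```

```bash
python3 -m creep '[0,0,0.05,0, 0,0,0.1,0, 0,0,0.1,0]' 255 20 >/dev/null; python3 rep.py; python3 -m creep '[0,0,0.05,0, 0,0,0.08,0, 0,0,0.08,0]' 255 20 >/dev/null; python3 rep.py; python3 fit.py
python3 - <<'E'
from h import *
i=imaging.read_camera('scene'); 
a=np.clip(i[...,::-1].astype(float)*2.5,0,255).astype(np.uint8)[260:400,150:290]; cv2.imwrite('pics/s14.png',cv2.resize(a,None,fx=4.2,fy=4.2))
i=imaging.read_camera('wrist'); 
a=np.clip(i[...,::-1].astype(float)*3,0,255).astype(np.uint8); cv2.imwrite('pics/w14.png',a)
E
```

```text
t 20.90 th 64.1 along -105.3mm lat 315.4  Fa 11.8 Flat [10.2  2.3  6.7] Tq [ 0.67 -0.37 -0.13] gap 13.0 axis in tool per mm(units): [ 0.0193 -0.0117 -0.033 ]
tcp [ 0.4635 -0.2828  0.0509]
t 21.15 th 64.1 along -105.3mm lat 315.4  Fa 24.7 Flat [12.8  4.   8.2] Tq [ 1.13  0.36 -0.14] gap 13.1 axis in tool per mm(units): [ 0.0194 -0.0117 -0.033 ]
tcp [ 0.4635 -0.2828  0.0508]
[-0.307   0.0145  0.0016] [0.958 0.989] low pt z -0.0141 tilt 18.3 origin [ 0.464  -0.2832  0.0035]
[-0.1717  0.01   -0.0031] [0.97  0.983] low pt z -0.0036 tilt 10.5 origin [ 0.4627 -0.2819  0.0067]
[ 0.0576  0.0052 -0.0027] [0.979 0.961] low pt z 0.0029 tilt 2.6 origin [ 0.4582 -0.2777  0.0055]
[ 0.3359 -0.0056 -0.0056] [0.961 0.969] low pt z -0.0068 tilt 18.6 origin [ 0.4565 -0.2761  0.011 ]
```

View pics/s14.png

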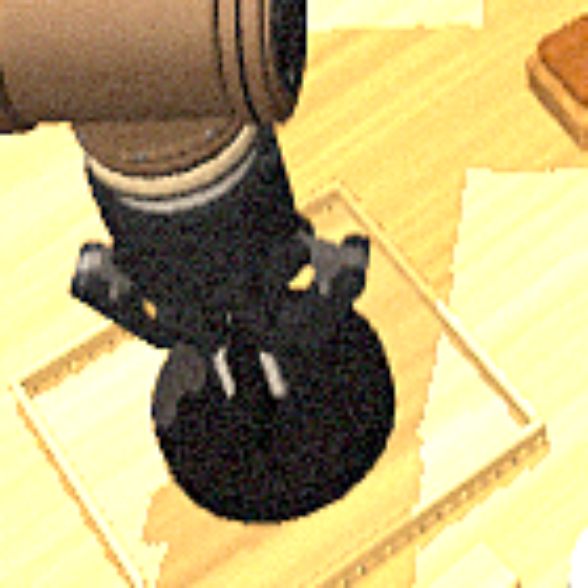

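View pics/w14.png

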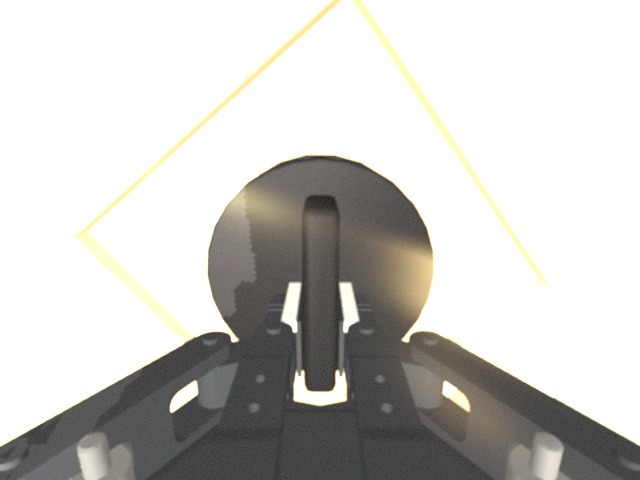

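Descent stopped at TCP z 0.0508 (I predicted 0.0514 for the cover lying flat) and the force rises stiffly, so the rim is down all round. I'll relieve the press and open gently.

```bash
python3 -m creep '[-0.02,0.02,-0.08,0, -0.04,0.04,-0.16,0, -0.04,0.04,-0.16,0, -0.04,0.04,-0.16,0]' 255 20 >/dev/null; python3 rep.py; python3 -m creep '[0,0,0,0, 0,0,0,0, 0,0,0,0, 0,0,0,0]' 185 20 >/dev/null; python3 rep.py
python3 - <<'E'
from h import *
i=imaging.read_camera('wrist'); 
a=np.clip(i[...,::-1].astype(float)*3,0,255).astype(np.uint8); cv2.imwrite('pics/w15.png',a)
E
```

```text
t 21.88 th 64.1 along -105.1mm lat 315.2  Fa 6.5 Flat [ 5.9 -0.9  4.2] Tq [ 0.09 -0.33 -0.02] gap 13.1 axis in tool per mm(units): [ 0.0194 -0.0117 -0.033 ]
tcp [ 0.4632 -0.2825  0.0509]
t 22.22 th 64.1 along -106.0mm lat 314.8  Fa -0.3 Flat [ 0.2 -0.1  0.2] Tq [ 0.01  0.   -0.04] gap 23.5 axis in tool per mm(units): [ 0.0198 -0.0117 -0.0327]
tcp [ 0.459  -0.2789  0.0464]
```

View pics/w15.png

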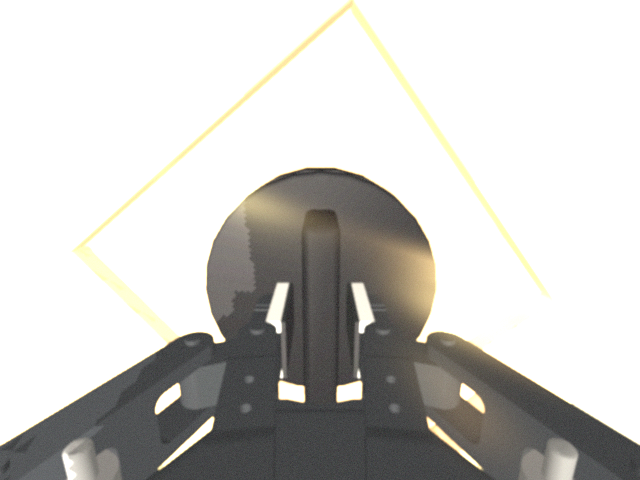

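Released: both fingers are clear of the bar and the force is zero. Now I rise straight up and check.

```bash
python3 -m creep '[0,0,0,0, 0,0,-0.2,0, 0,0,-0.5,0, 0,0,-1,0, 0,0,-1.6,0, 0,0,-2.4,0, 0,0,-3.4,0, 0,0,-4.4,0, 0,0,-5.4,0, 0,0,-6.4,0, 0,0,-7.2,0, 0,0,-7.6,0, 0,0,-7.6,0]' 150 20
python3 - <<'E'
from h import *
from scipy.optimize import minimize
i=imaging.read_camera('wrist'); c=cam('wrist')
cv2.imwrite('pics/w16.png',np.clip(i[...,::-1].astype(float)*2,0,255).astype(np.uint8))
for t in('cover','cover_grip'):
  for d in imaging.silhouettes('wrist',t)[:2]: print(t,d['p'],d['uv'],onz(c,d['uv'],.035))
i=imaging.read_camera('scene'); cv2.imwrite('pics/s16.png',i[...,::-1])
a=np.clip(i[...,::-1].astype(float)*2.5,0,255).astype(np.uint8)[260:430,130:300]; cv2.imwrite('pics/s16c.png',cv2.resize(a,None,fx=3.5,fy=3.5))
E
```

```text
time: 23.35
eef_pos: [0.4611, -0.2804, 0.2419]
tcp_rot: [0.368, 0.93, -0.001, 0.004]
contact_force: [-0.6, -0.4, 1.0]
opening: 0.412
cover 0.7 [315.2, 203.4] [ 0.45218414 -0.27799222  0.035     ]
cover_grip 0.59 [317.0, 202.4] [ 0.45268272 -0.2759782   0.035     ]
```

View pics/w16.png

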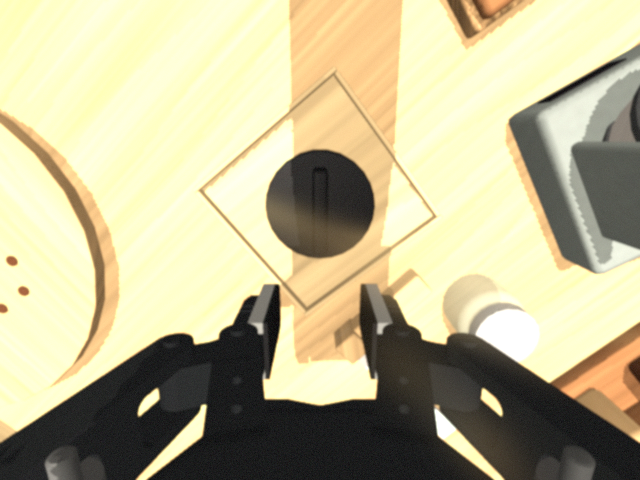

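View pics/s16c.png

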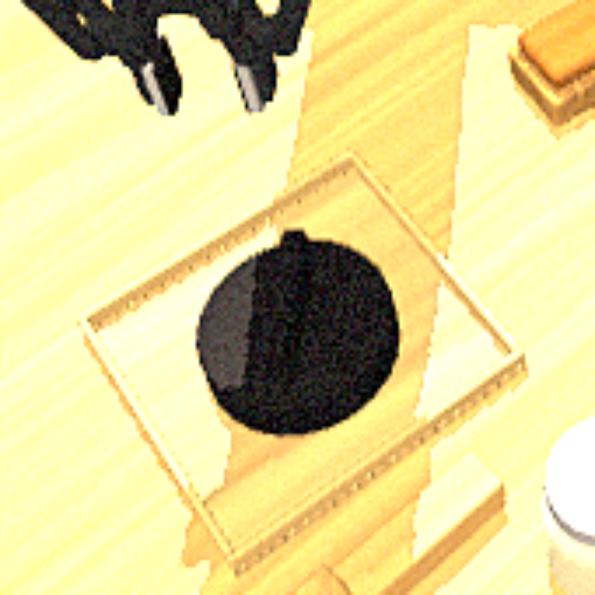

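View pics/s16.png

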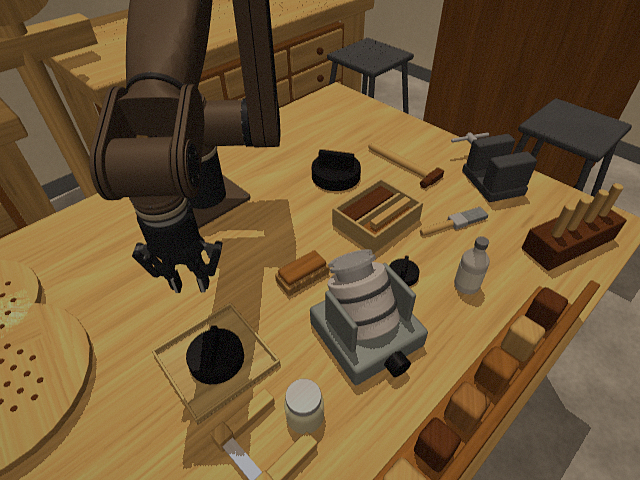

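The cover lies in the tray with its grip up: wrist (320,203), tray corners at (336,70), (435,215), (307,308) and (202,190). One more check of tilt and centre by fitting the model to both views, and of the bystanders against their starting masks.

Run:
```python
from h import *
from scipy.optimize import minimize
L=[];M=np.load('m.npz')
for n in('scene','wrist'):
    imaging.read_camera(n); c=cam(n); 
    u=proj(c,np.array([[.457,-.279,.03]]))[0]
    d=min((d for t in('cover','cover_grip') for d in imaging.silhouettes(n,t)),key=lambda d:np.hypot(*(np.array(d['uv'])-u)))
    L.append((c,d['mask']))
    if n=='scene':
        for t in("sanding_block","jar","glue_bottle","cam_clamp","brush"):
            q=[ (d['mask']&M['scene_'+t]).sum()/(d['mask']|M['scene_'+t]).sum() for d in imaging.silhouettes(n,t)]; print(t,np.round(max(q or [0]),2))
def pose(v):
    x,y,z,b,rx,ry=v; RW=R.from_rotvec([rx,ry,0]).as_matrix()@Rz(b); return RW,np.array([x,y,z])+.022*RW[:,2]
def f(v,full=0):
    r=[(lambda q:(q&m).sum()/(q|m).sum())(cover_mask(c,*pose(v))) for c,m in L]; return r if full else -sum(r)
v0=np.array([.456,-.279,.005,np.radians(137+90),0,0]); print(f(v0,1))
b=minimize(f,v0,method='Nelder-Mead',options=dict(initial_simplex=v0+np.vstack([np.zeros(6),np.diag([.008,.008,.008,.1,.1,.1])]),maxiter=600)); print(b.x.round(4),f(b.x,1))
```

```text
sanding_block 0.91
jar 0.96
glue_bottle 0.95
cam_clamp 0.96
brush 0.83
[np.float64(0.9279180387852177), np.float64(0.9351944167497508)]
[ 0.4589 -0.278   0.0044  4.0313 -0.015  -0.0277] [np.float64(0.9578986587183308), np.float64(0.9713323811467047)]
```

Run:
```python
from h import *
print(ctrl.sign_off())
```

```text
the job is handed in; nothing more can be done
None
```

I took the cover off the housing and set it in the tray, grip upward. It is released, and I handed the job in at about 23.5 s of the 64 s; the hand-in gave no verdict.

- **Opening:** I gripped the leaning bar with a vertical tool and turned it anticlockwise, trying a gentle pull about every 8°. It was still held at 34°, 42°, 50° and 57°, and it came free at about 64°. Then I pulled it off along the axis.
- **Forces:** The trial pulls reached 13–14 N by the wrist reading, above the 5 to 10 N suggested. Pressing the cover flat peaked near 30 N at the wrist.
- **Regrip:** Near 50° the pads had crept to the top of the bar, so I opened slightly and gripped deeper before going on.
- **Placing:** The cover hung tilted 29° in the grip. I touched its low rim down and rolled it flat, pressed until the descent stopped, relieved the force, and let go.

**Last checks:**
- **Cover position:** A fit from two views puts it within 2 mm of the tray's centre in x and y, at z about 4 mm. It shows under 2° of tilt, which is within what the fit can resolve.
- **While still gripped:** Fits at that stage could not settle the tilt, and their answers ranged from about 0 to 19°. There I went by the contact height (50.8 mm against 51.4 mm expected) and the stiff stop.
- **Robot:** It stands about 0.2 m above the tray, touching nothing.
- **Bystanders:** All five overlap their starting outlines by 0.83 to 0.96. The brush is lowest at 0.83, though the arm never went near it.

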